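Index the round badge blank to the print pointer

ROBOT

A 6-joint arm with a two-finger parallel gripper is mounted at the origin on the work surface. World frame = base frame: x ahead of the robot, y to its left, z up, the work surface at z = 0. Lengths are in m, angles in rad, forces in N, time in s.
With the tool pointing down it reaches from about 0.375 to 0.975 m from the base axis. Payload 3.8 kg.
Tool frame: the origin (TCP) lies at the very end of the fingers, on their centre line; the grasp point (between the pads) lies 19 mm behind it; z points along the fingers, y is the direction in which the jaws open and shut (so a half turn about z gives the same grasp; the last joint's range is limited). The gripper opens to 85 mm and grips with 20 to 120 N. Pads are 22 mm wide; open, the fingers measure 114 mm over their backs; the gripper's body (76 mm by 85 mm) begins 54 mm behind the grasp point. The pads swing forward as they close: fully open they stand 13 mm farther back than shut.
Start: joints at [-1.313, 0.264, 1.604, -0, 1.274, -0.037], TCP at [0.196, -0.646, 0.231] pointing down, gripper open.
Joint ranges: [-2.63, 2.63], [-0.94, 2.18], [0.31, 2.57], [-1.31, 4.45], [0, 2.66], [-2.55, 2.55]. Speed limits (rad/s): [2.57, 2.57, 3.14, 3.14, 3.14, 3.14].

INTERFACE

Orientations are given as a rotation vector (axis times angle).
In Python, from workcell import bot, read_camera, finish_job gives the robot as it stands. The module is installed in compiled form; this text tells all that it offers.
- The arm moves only by the tool servo_tool, never from a script. Its argument "targets" is text: rows parted by semicolons, each of 7 numbers parted by spaces: the turn, a rotation vector about the tool's x, y, z in rad, then the shift along the tool's x, y, z in mm, then the finger opening in mm, from 0 to 85.4. In form: wx wy wz x y z gripper; .... A call has 1 to 8 rows; each row shifts and turns the pose as measured when the row begins, along the tool's axes as they then stand; what a row does not reach is not made up. A row lasts 1/12 s, in which the tool goes at most 41.7 mm and 7.16 degrees, less where a joint would pass 70% of its speed; a pose out of reach is approached as far as the arm can. A call is refused whole if a number of a shift passes 41.7 or a number of a turn 0.125, either way. A call with a gripper value outside its range is refused whole. The fingers move at their own pace and stop on an object; "newtons" is the grip in N (left out, the last holds). Time passes only in rows, so rows that do not move let the fingers close. It gives the time, the measured TCP pose, the force and the opening at its end, in the units of the state.
- bot.read_state(): the state, without advancing time (a new reading comes with each control period).
- read_camera(name): name is "scene" or "top"; returns a dict with "image" (480x640x3 uint8, red, green, blue), "mtx" (3x3 intrinsics, pixels), "eye" and "orientation" of the camera in the world. Camera axes: x right, y up, looking along -z (the intrinsics and any distortion apply to the point x, -y, -z); pixel columns grow to the right and rows downward; lengths in m; the calibration is good to about 2 mm. A picture is of the moment at which its call begins. There is no depth.
- finish_job(): hands the job in, once; it reports no verdict.
The state is a dict: "time": time; "q": joint angles; "joint_vel": joint speeds; "joint_torque": joint torques, N m; "tool_pos": TCP position; "tcp_rot": TCP orientation; "wrist_force": force on the tool from outside, world axes, zero at the start; "torque": the same for the moment, N m; "width": opening from 0.0 (shut) to 1.0 (fully open).
Only numpy, scipy, OpenCV 4.12 (cv2) and the standard library are available. Lean on these libraries where they do the work, as an engineer would, in place of code of your own. Each camera call takes 0.05 s, during which the arm holds its last target.

TASK

On the badge-printing table, pump the ratchet lever by its black upright handle, one full stroke at a time, until the one round wooden blank stands right at the steel pointer, and stop there without running past it. Turn the platter only with the lever, never by pushing the platter or the blanks; when done, let go so that the lever springs back, and leave the jar, the brush pot and the ink roller where they stand.

Things in the scene. Friction and masses are not known exactly. Their poses are not given: they have to be found in the camera images.
- station: grey base plate 250 x 250 x 14 mm, origin under its centre, on the vertical axis of platter and lever, z up. Aluminium platter, 188 across, top at z 48 mm, over a steel ratchet wheel of 12 saw teeth, 220 across. Six fixed wooden blanks on it, 6 thick, 66 mm from the axis: five square (42), one round (48). A fixed steel pointer, up to 64 mm high, is at the rim on the station's -x side.
- platter (a joint): platter angle, rad, counterclockwise from above; 0 = round blank at the pointer; starts at -3.2 to -1.5. Braked: stays where left. The lever turns it counterclockwise only: a full stroke brings it to about the next multiple of 30 degrees (0.524 rad) or, if that is within 8 degrees, perhaps to the one after; so the first stroke may move it 0 to 38 degrees, each later full stroke one tooth (30).
- lever (a joint): ratchet lever angle about the same axis, rad, counterclockwise from above: 0 = at rest, 0.66 = at its stop (full stroke). A spring (about 2 N at the handle) brings it back to 0 when let go or allowed, the pawl clicking back over the teeth; pushing it with the platter takes about 5 N at the handle. It must come back to rest before the next stroke.
- handle (a point): centre of the lever's upright round black handle, 18 mm across, from 50 to 118 mm above the work surface; this point is at 84 mm, 160 mm from the axis. In the station's frame it rests at -109 degrees (0 = +x, counterclockwise) and is at -71 at full stroke: it swings on the -y side towards +x. A grey block and brass pawl on the lever, up to 38 mm high, lie just inside it.
- jar: bystander, loose paint jar 64 mm across, 75 mm high; origin at the centre of its underside
- brush_pot: bystander, loose steel pot 72 mm across with brushes, 180 mm high in all; origin at the centre of its underside
- brayer: bystander, loose ink roller about 170 mm long lying flat, rubber roller at its +x end and wooden handle at -x; origin near its middle at the level of the work surface

How it is judged:
By the outcome, as a careful person would: the job done as asked, in the order asked, and still so for the second after the job is handed in, with the robot touching nothing.
It also fails if it takes over 62 s, if anything falls off the work surface, if the arm or the gripper's body presses on something with over 40 N, if the wrist force passes 120 N, or if a joint passes its speed limit or range.

## Working session

There is one attempt and no reset: what is moved stays moved. The work goes in short steps, Python scripts to look and compute and a tool call to move; the robot and the scene stay as the last step left them, time stands still between calls to the robot, and variables do not carry over. Pictures are saved under pics/ and viewed, and the job is handed in when it is done.

Besides the shell and the picture viewer there is one more tool, called after "Call:" as name(argument=value, ...) on one line, values as JSON. servo_tool: Moves the arm, as the interface text tells. Its arguments: {"type":"object","properties":{"targets":{"type":"string"},"newtons":{"type":"number"}},"required":["targets"]}

```bash
mkdir -p pics
python3 - <<'E'
from workcell import bot, read_camera
import cv2
print(bot.read_state())
for n in("scene","top"):
    c=read_camera(n); cv2.imwrite(f"pics/{n}0.png",c["image"][:,:,::-1]); print(n,[c[k] for k in c if k!="image"])
E
```

```text
{'time': 0.0, 'q': array([-1.31289473e+00,  2.64772339e-01,  1.60539116e+00,  2.60147838e-06,
        1.27369837e+00, -3.69125263e-02]), 'joint_vel': array([ 5.58315316e-04, -1.57040197e-04,  3.01887107e-04,  2.65156439e-03,
       -7.45588495e-04, -3.41046699e-05]), 'joint_torque': array([-3.33208154e-04, -5.15112340e+01, -3.67314970e+01,  2.52155914e-04,
        1.30802847e-02, -2.10812445e-06]), 'tool_pos': array([ 0.19593156, -0.64516505,  0.22993983]), 'tcp_rot': array([-3.10529179e+00, -4.61085195e-01,  3.88892379e-04]), 'wrist_force': array([-0.21538281,  0.09082048, -0.10512852]), 'torque': array([-0.00502263, -0.0237871 ,  0.02763261]), 'width': 0.9986669279437475}
scene [array([[590.61533882,   0.        , 313.9869462 ],
       [  0.        , 590.61533882, 229.84295287],
       [  0.        ,   0.        ,   1.        ]]), array([ 0.91197286, -0.22990447,  0.8811679 ]), array([0.53799452, 0.2155319 , 0.72317346])]
top [array([[559.52003228,   0.        , 318.24133537],
       [  0.        , 559.52003228, 244.1087668 ],
       [  0.        ,   0.        ,   1.        ]]), array([0.45783938, 0.11653156, 1.13782869]), array([ 0.10859846, -0.10056861, -1.56527574])]
```

View pics/scene0.png

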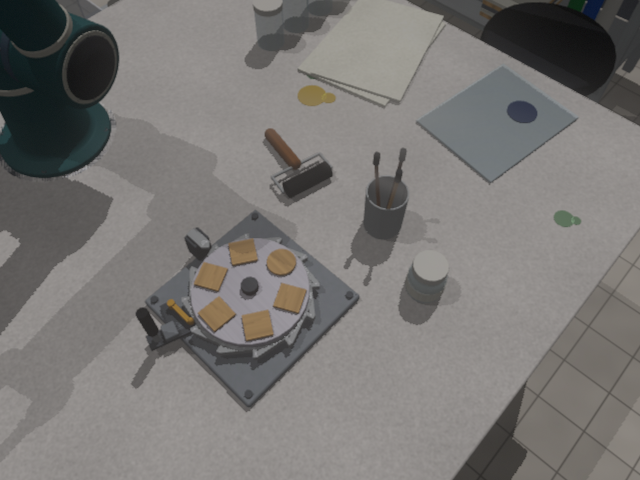

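View pics/top0.png

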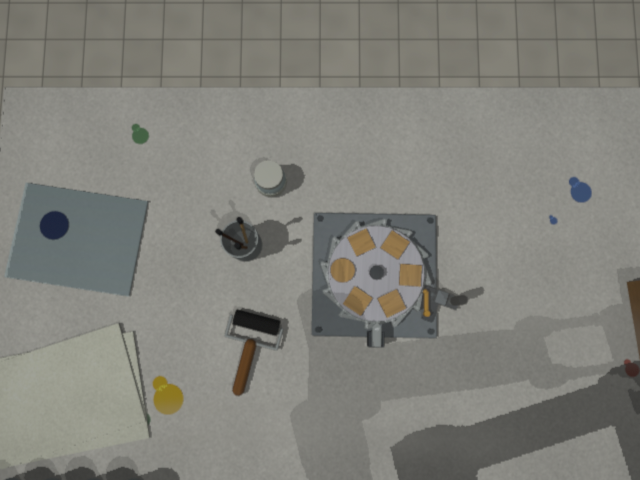

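Top view: the station is centred near (376,272), with the pointer at (376,335) below it (−x). The lever handle is at (458,300) on the right (−y), and the round blank at (343,270) on the left. I'll measure these now.

```bash
cat > h.py <<'E'
from workcell import bot, read_camera
import cv2, numpy as np
from scipy.spatial.transform import Rotation as R
def ray(c,uv):
    d=np.linalg.inv(c["mtx"])@[uv[0],uv[1],1]; d=np.array([d[0],-d[1],-d[2]])
    return c["eye"],R.from_rotvec(c["orientation"]).apply(d)
def onplane(c,uv,z):
    e,d=ray(c,uv); return e+d*(z-e[2])/d[2]
def proj(c,p):
    q=R.from_rotvec(c["orientation"]).inv().apply(np.array(p)-c["eye"]); u=c["mtx"]@[q[0],-q[1],-q[2]]; return u[:2]/u[2]
def blanks(c,box):
    im=c["image"]; hsv=cv2.cvtColor(im,cv2.COLOR_RGB2HSV)
    m=cv2.inRange(hsv,(8,80,90),(25,190,255)); M=np.zeros_like(m); x0,y0,x1,y1=box; M[y0:y1,x0:x1]=m[y0:y1,x0:x1]
    out=[]
    for k in cv2.findContours(M,cv2.RETR_EXTERNAL,cv2.CHAIN_APPROX_NONE)[0]:
        a=cv2.contourArea(k)
        if a<150: continue
        mo=cv2.moments(k); r=cv2.minEnclosingCircle(k)[1]
        out.append((onplane(c,(mo['m10']/mo['m00'],mo['m01']/mo['m00']),.054),a,a/(np.pi*r*r)))
    return out
E
python3 - <<'E'
from h import *
np.set_printoptions(precision=4,suppress=True)
for n,box,corn in(("top",(320,220,424,325),[(320,219),(433,219),(433,330),(319,330)]),("scene",(180,230,320,350),[(254,216),(350,295),(249,394),(154,300)])):
    c=read_camera(n); 
    bl=blanks(c,box)
    print(n); [print(b[0],b[1],round(b[2],2)) for b in bl]
    P=np.array([b[0] for b in bl]); A=np.c_[2*P[:,:2],np.ones(len(P))]; s=np.linalg.lstsq(A,(P[:,:2]**2).sum(1),rcond=None)[0]; print("centre",s[:2],np.sqrt(s[2]+s[0]**2+s[1]**2))
    for k in corn: print("bolt",onplane(c,k,.016)[:2])
    im=c["image"]; cr=im[190:360,290:490] if n=="top" else im[200:400,120:370]
    cv2.imwrite(f"pics/{n}1.png",cv2.resize(cr[:,:,::-1],None,fx=3,fy=3,interpolation=cv2.INTER_CUBIC))
E
```

```text
top
[ 0.4893 -0.0187  0.054 ] 410.5 0.65
[0.4938 0.0465 0.054 ] 413.0 0.68
[ 0.5441 -0.056   0.054 ] 403.5 0.64
[0.553  0.0755 0.054 ] 411.5 0.92
[ 0.6029 -0.0268  0.054 ] 404.5 0.66
[0.6076 0.0388 0.054 ] 399.0 0.65
centre [0.5485 0.0098] 0.06579618580969522
bolt [0.6598 0.1191]
bolt [ 0.6603 -0.1106]
bolt [ 0.4372 -0.1053]
bolt [0.4364 0.1205]
scene
[ 0.6039 -0.0289  0.054 ] 636.0 0.62
[ 0.5447 -0.0576  0.054 ] 633.0 0.62
[0.6089 0.0368 0.054 ] 583.0 0.61
[ 0.4906 -0.0206  0.054 ] 552.0 0.58
[0.5541 0.0735 0.054 ] 540.5 0.86
[0.4947 0.0447 0.054 ] 505.0 0.63
centre [0.5496 0.0081] 0.06575368098291103
bolt [0.4381 0.1216]
bolt [0.6636 0.1192]
bolt [ 0.6597 -0.1042]
bolt [ 0.4361 -0.1018]
```

View pics/top1.png

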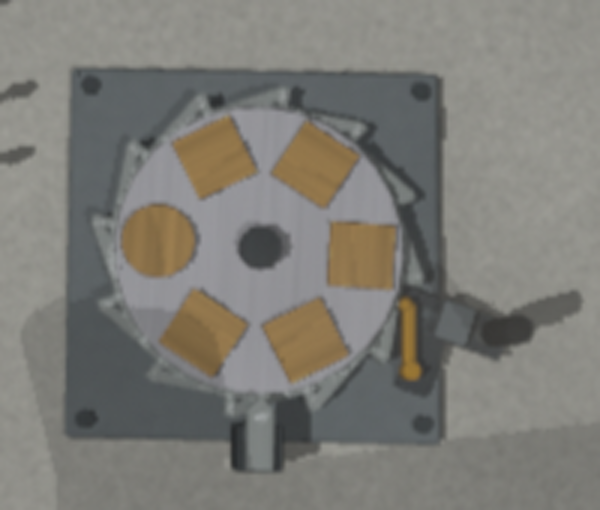

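View pics/scene1.png

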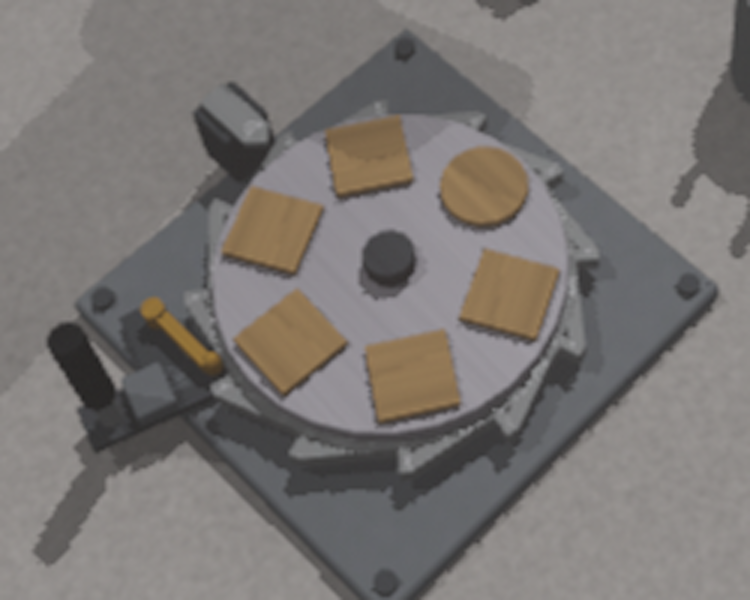

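```bash
cat >> h.py <<'E'
C=np.array([.549,.009])
def platter(yaw=0.):
    for n,box in(("top",(320,220,424,325)),("scene",(180,230,320,350))):
        c=read_camera(n); bl=blanks(c,box)
        a=np.array([np.degrees(np.arctan2(*(b[0][:2]-C)[::-1])) for b in bl]); f=np.array([b[2] for b in bl])
        m=np.degrees(np.angle(np.mean(np.exp(6j*np.radians(a)))))/6
        ar=a[f.argmax()]; ref=m+60*np.round((ar-m)/60)
        print(n,len(bl),"round raw",round((ar-180+180)%360-180,1),"all-fit",round(ref-180,1),"fill",f.round(2),"round pos",bl[f.argmax()][0][:2].round(4))
E
python3 - <<'E'
from h import *
platter()
for n in("top","scene"):
    c=read_camera(n); im=c["image"].copy()
    for yaw in(0,):
        a=np.radians(-109+yaw); p=C+.16*np.array([np.cos(a),np.sin(a)]); print(p)
        for z in(.05,.118):
            uv=proj(c,[*p,z]); print(n,z,uv.round(1)); cv2.circle(im,tuple(int(round(v)) for v in uv),1,(255,0,0),-1)
        for q in((-.1,0,.064),(-.125,-.125,.014),(-.125,.125,.014),(.125,.125,.014),(.125,-.125,.014),(0,0,.054)):
            uv=proj(c,[C[0]+q[0],C[1]+q[1],q[2]]); cv2.circle(im,tuple(int(round(v)) for v in uv),1,(0,255,0),-1)
    cr=im[190:360,290:490] if n=="top" else im[200:400,120:370]
    cv2.imwrite(f"pics/{n}2.png",cv2.resize(cr[:,:,::-1],None,fx=3,fy=3,interpolation=cv2.INTER_CUBIC))
# required displacement
s=bot.read_state(); Rt=R.from_rotvec(s["tcp_rot"]); print(Rt.as_matrix().round(3))
E
```

```text
top 6 round raw -93.5 all-fit -93.9 fill [0.64 0.68 0.64 0.92 0.66 0.65] round pos [0.553  0.0755]
scene 6 round raw -94.5 all-fit -94.1 fill [0.62 0.62 0.61 0.58 0.86 0.63] round pos [0.5541 0.0735]
[ 0.4969091  -0.14228297]
top 0.05 [454.9 299.2]
top 0.118 [463.8 297.8]
[ 0.4969091  -0.14228297]
scene 0.05 [153.3 332.9]
scene 0.118 [142.  314.1]
[[ 0.957  0.291 -0.   ]
 [ 0.291 -0.957  0.   ]
 [ 0.    -0.    -1.   ]]
```

View pics/top2.png

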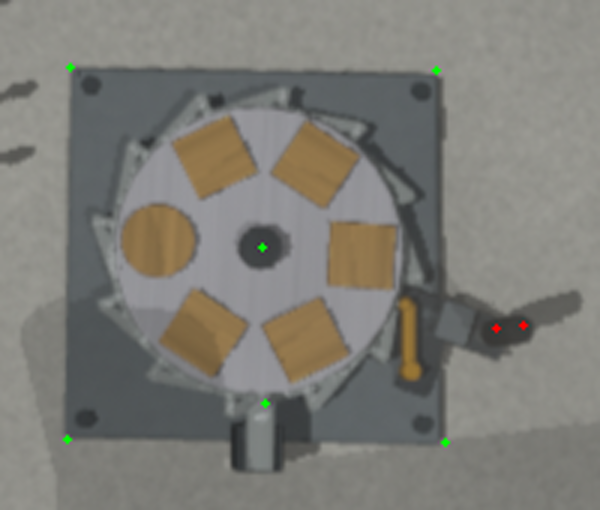

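View pics/scene2.png

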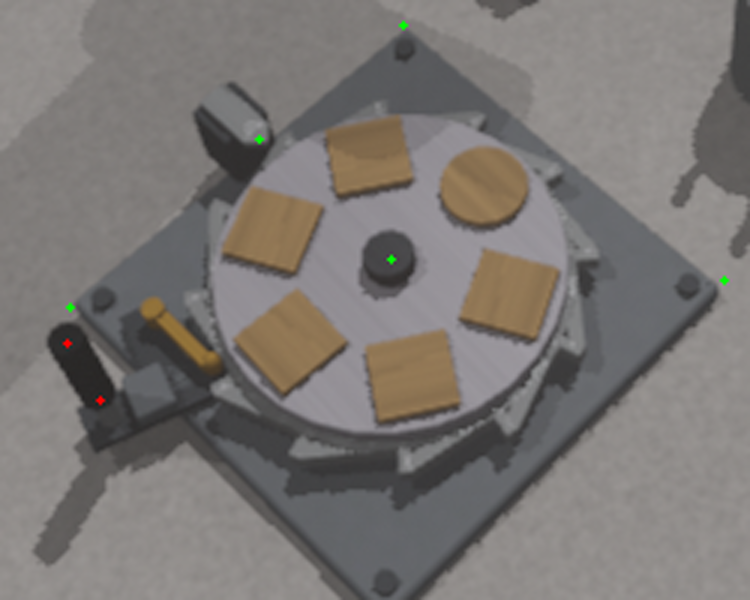

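```bash
cat >> h.py <<'E'
def plan(goal,yang,n,grip=40):
    "rows to bring TCP to goal (m) with tool y at world angle yang (deg), pointing down"
    s=bot.read_state(); Rt=R.from_rotvec(s["tcp_rot"]); p=s["tool_pos"]
    y=np.radians(yang); Y=np.array([np.cos(y),np.sin(y),0]); Z=np.array([0,0,-1.]); G=R.from_matrix(np.c_[np.cross(Y,Z),Y,Z])
    w=(Rt.inv()*G).as_rotvec(); d=(np.array(goal)-p)*1000/n
    print("t",s["time"].round(2),"pos",p.round(4),"turn left",w.round(3),"err mm",(d*n).round(1),"F",s["wrist_force"].round(1),"width",s["width"].round(3))
    for i in range(n): print(*(w/n).round(3),*(Rt*R.from_rotvec(w*i/n)).inv().apply(d).round(1),grip,end="; ")
    print()
E
python3 -c "
from h import *
plan([.496,-.141,.19],-20,16)"
```

```text
Traceback (most recent call last):
  File "h.py", line 34, in plan
    print("t",s["time"].round(2),"pos",p.round(4),"turn left",w.round(3),"err mm",(d*n).round(1),"F",s["wrist_force"].round(1),"width",s["width"].round(3))
              ^^^^^^^^^^^^^^^
AttributeError: 'float' object has no attribute 'round'
```

```bash
sed -i 's/s\["time"\].round(2)/round(s["time"],2)/; s/s\["width"\].round(3)/round(float(s["width"]),3)/' h.py
python3 -c "
from h import *
plan([.496,-.141,.19],-20,16)"
```

```text
t 0.4 pos [ 0.1961 -0.6458  0.2311] turn left [-0.    -0.    -0.927] err mm [299.9 504.8 -41.1] F [ 0.6  0.1 -0.8] width 1.001
-0.0 -0.0 -0.058 27.1 -24.7 2.6 40; -0.0 -0.0 -0.058 28.5 -23.1 2.6 40; -0.0 -0.0 -0.058 29.8 -21.4 2.6 40; -0.0 -0.0 -0.058 31.0 -19.7 2.6 40; -0.0 -0.0 -0.058 32.1 -17.9 2.6 40; -0.0 -0.0 -0.058 33.0 -16.0 2.6 40; -0.0 -0.0 -0.058 33.9 -14.0 2.6 40; -0.0 -0.0 -0.058 34.7 -12.0 2.6 40; -0.0 -0.0 -0.058 35.3 -10.0 2.6 40; -0.0 -0.0 -0.058 35.8 -8.0 2.6 40; -0.0 -0.0 -0.058 36.2 -5.9 2.6 40; -0.0 -0.0 -0.058 36.5 -3.8 2.6 40; -0.0 -0.0 -0.058 36.7 -1.6 2.6 40; -0.0 -0.0 -0.058 36.7 0.5 2.6 40; -0.0 -0.0 -0.058 36.6 2.6 2.6 40; -0.0 -0.0 -0.058 36.4 4.7 2.6 40;
```

Call:
servo_tool(targets="0 0 -0.058 27 -25 2.5 45; 0 0 -0.058 28 -23 2.5 45; 0 0 -0.058 30 -21 2.5 45; 0 0 -0.058 31 -20 2.5 45; 0 0 -0.058 32 -18 2.5 45; 0 0 -0.058 33 -16 2.5 45; 0 0 -0.058 34 -14 2.5 45; 0 0 -0.058 35 -12 2.5 45", newtons=20)

```text
time: 1.07
tool_pos: [0.3454, -0.3906, 0.2097]
tcp_rot: [2.907, 1.174, -0.003]
wrist_force: [1.5, -0.0, 0.2]
width: 0.526
```

```bash
python3 -c "
from h import *
plan([.496,-.141,.17],-20,8)"
```

```text
t 1.07 pos [ 0.3454 -0.3906  0.2097] turn left [ 0.004  0.005 -0.454] err mm [150.6 249.6 -39.7] F [ 1.5 -0.   0.2] width 0.526
0.001 0.001 -0.057 35.2 -9.4 4.8 40; 0.001 0.001 -0.057 35.7 -7.4 4.8 40; 0.001 0.001 -0.057 36.1 -5.3 4.8 40; 0.001 0.001 -0.057 36.3 -3.3 4.9 40; 0.001 0.001 -0.057 36.4 -1.2 4.9 40; 0.001 0.001 -0.057 36.4 0.8 4.9 40; 0.001 0.001 -0.057 36.3 2.9 4.9 40; 0.001 0.001 -0.057 36.1 5.0 4.9 40;
```

Call:
servo_tool(targets="0 0 -0.057 35 -9.5 5 45; 0 0 -0.057 36 -7.5 5 45; 0 0 -0.057 36 -5.5 5 45; 0 0 -0.057 36.5 -3.3 5 45; 0 0 -0.057 36.5 -1.2 5 45; 0 0 -0.057 36.5 1 5 45; 0 0 -0.057 36 3 5 45; 0 0 -0.057 36 5 5 45")

```text
time: 1.73
tool_pos: [0.4996, -0.1269, 0.1705]
tcp_rot: [2.539, 1.823, 0.001]
wrist_force: [0.9, -0.8, 0.5]
width: 0.526
```

```bash
python3 -c "
from h import *
plan([.496,-.141,.072],-20,5)
for n in('top','scene'):
    c=read_camera(n);im=c['image'];cr=im[190:390,290:540] if n=='top' else im[180:380,80:330]
    cv2.imwrite(f'pics/{n}3.png',cv2.resize(cr[:,:,::-1],None,fx=3,fy=3))"
```

```text
t 1.73 pos [ 0.4996 -0.1269  0.1705] turn left [0.013 0.008 0.024] err mm [ -3.6 -14.1 -98.5] F [ 0.9 -0.8  0.5] width 0.526
0.003 0.002 0.005 -2.7 -0.0 19.7 40; 0.003 0.002 0.005 -2.8 0.0 19.7 40; 0.003 0.002 0.005 -2.8 0.1 19.7 40; 0.003 0.002 0.005 -2.8 0.2 19.7 40; 0.003 0.002 0.005 -2.9 0.2 19.7 40;
```

View pics/top3.png

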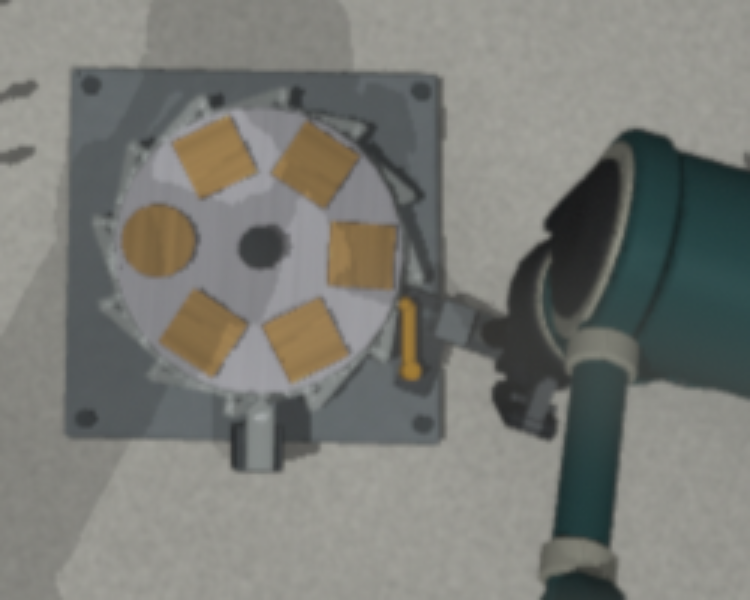

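View pics/scene3.png

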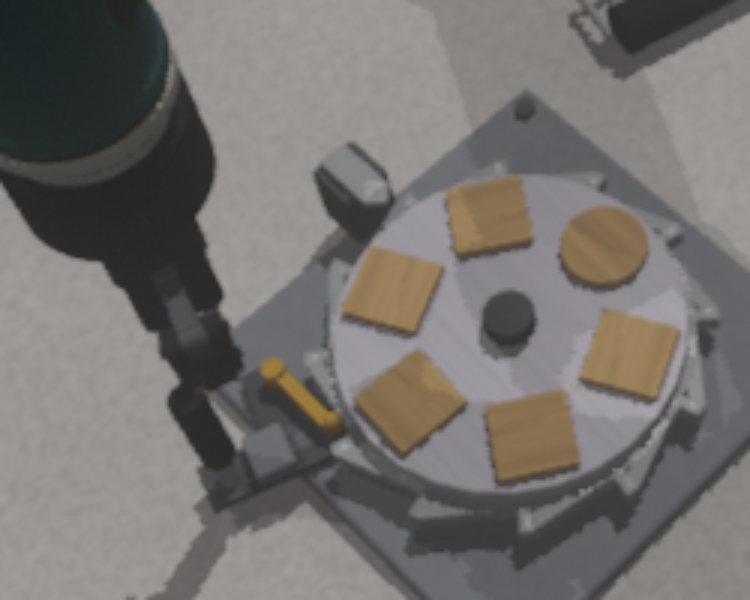

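The platter is still clearly visible in both views, and the fingers are above the handle. I'll correct the offset, then lower around it.

Call:
servo_tool(targets="0.01 0.008 0.024 -14 0 0 45; 0 0 0 0 0 0 45; 0 0 0 0 0 20 45; 0 0 0 0 0 20 45; 0 0 0 0 0 20 45")

```text
time: 2.25
tool_pos: [0.5003, -0.1431, 0.1153]
tcp_rot: [2.565, 1.794, 0.015]
wrist_force: [0.5, 0.4, -0.7]
width: 0.53
```

```bash
python3 -c "
from h import *
plan([.496,-.141,.072],-20,2)
for n in('scene',):
    c=read_camera(n);im=c['image'];cr=im[180:380,80:330]
    cv2.imwrite(f'pics/{n}4.png',cv2.resize(cr[:,:,::-1],None,fx=3,fy=3))"
```

```text
t 2.25 pos [ 0.5003 -0.1431  0.1153] turn left [ 0.015 -0.001 -0.001] err mm [ -4.3   2.1 -43.3] F [ 0.5  0.4 -0.7] width 0.53
0.007 -0.001 -0.001 0.2 -2.7 21.6 40; 0.007 -0.001 -0.001 0.2 -2.5 21.6 40;
```

View pics/scene4.png

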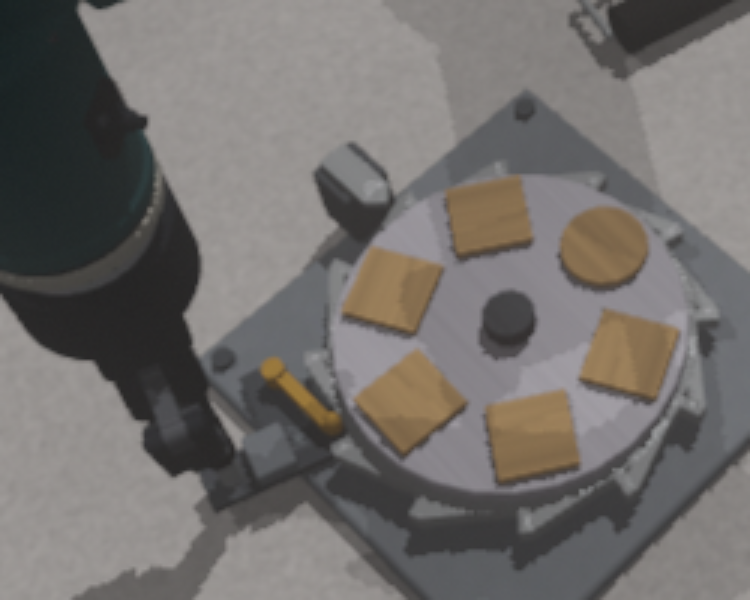

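Call:
servo_tool(targets="0.007 0 0 0 -2.5 21 45; 0.007 0 0 0 -2 21 45; 0 0 0 0 0 0 30; 0 0 0 0 0 0 30; 0 0 0 0 0 0 30")

```text
time: 2.72
tool_pos: [0.4897, -0.1477, 0.0689]
tcp_rot: [-2.58, -1.777, 0.008]
wrist_force: [-0.2, 0.3, -0.4]
width: 0.355
```

```bash
python3 -c "
from h import *
plan([.496,-.141,.072],-20,2)
platter()
for n in('scene',):
    c=read_camera(n);im=c['image'];cr=im[180:380,80:330]
    cv2.imwrite(f'pics/{n}5.png',cv2.resize(cr[:,:,::-1],None,fx=3,fy=3))"
```

```text
t 2.72 pos [ 0.4897 -0.1477  0.0689] turn left [-0.01  -0.001 -0.016] err mm [6.3 6.7 3.1] F [-0.2  0.3 -0.4] width 0.355
-0.005 -0.0 -0.008 4.3 1.7 -1.6 40; -0.005 -0.0 -0.008 4.3 1.8 -1.6 40; 
top 6 round raw -93.4 all-fit -94.0 fill [0.65 0.68 0.64 0.93 0.66 0.65] round pos [0.553  0.0754]
scene 6 round raw -94.6 all-fit -94.0 fill [0.63 0.65 0.61 0.58 0.85 0.63] round pos [0.5541 0.0735]
```

View pics/scene5.png

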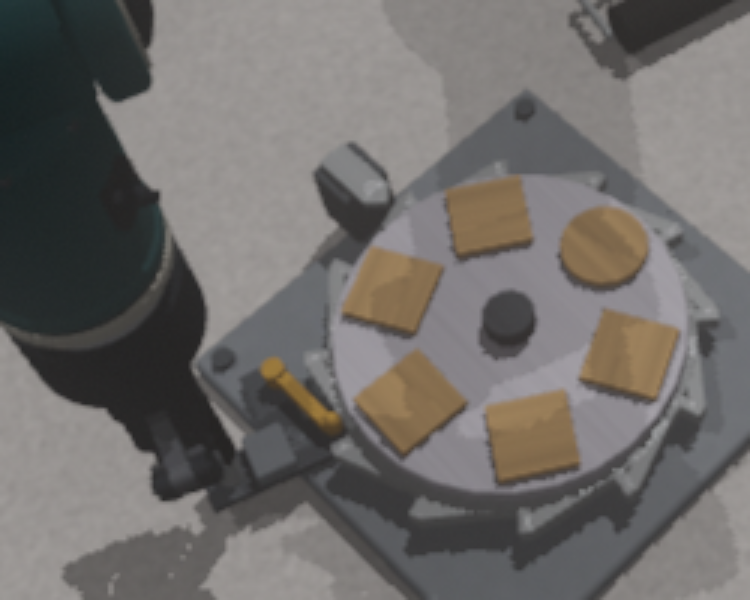

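Call:
servo_tool(targets="-0.01 0 -0.015 8.5 3.5 -3 30; 0 0 0 0 0 0 30; 0 0 -0.07 0.5 11 0 30; 0 0 -0.07 0.5 11 0 30; 0 0 -0.07 0.5 11 0 30; 0 0 0 0 0 0 30")

```text
time: 3.37
tool_pos: [0.5284, -0.1465, 0.0763]
tcp_rot: [2.354, 2.079, -0.002]
wrist_force: [-1.5, -0.6, -0.1]
width: 0.351
```

```bash
cat >> h.py <<'E'
def lev():
    s=bot.read_state(); p=s["tool_pos"][:2]-C; a=np.degrees(np.arctan2(p[1],p[0])); Y=R.from_rotvec(s["tcp_rot"]).as_matrix()
    print("t",round(s["time"],2),"tcp r mm",round(1000*np.hypot(*p),1),"lever-equiv deg",round(a+110,1),"z",s["tool_pos"][2].round(4),"yang-tangent",round(np.degrees(np.arctan2(Y[1,1],Y[0,1]))-a-90,1),"tilt",Y[:2,2].round(3),"F",s["wrist_force"].round(1))
E
python3 -c "
from h import *
lev();platter()"
```

```text
t 3.37 tcp r mm 156.9 lever-equiv deg 12.5 z 0.0763 yang-tangent 0.5 tilt [-0.    -0.002] F [-1.5 -0.6 -0.1]
top 6 round raw -87.0 all-fit -87.6 fill [0.64 0.69 0.93 0.64 0.66 0.63] round pos [0.5455 0.0755]
scene 6 round raw -88.1 all-fit -87.6 fill [0.65 0.62 0.61 0.58 0.85 0.64] round pos [0.5468 0.0735]
```

Call:
servo_tool(targets="0 0 -0.07 0.5 11 0 30; 0 0 -0.07 0.5 11 0 30; 0 0 -0.07 0.5 11 0 30; 0 0 -0.07 0.5 11 0 30; 0 0 -0.07 0.5 11 0 30; 0 0 0 0 0 0 30")

```text
time: 3.97
tool_pos: [0.5732, -0.1435, 0.0753]
tcp_rot: [-1.944, -2.454, 0.022]
wrist_force: [-1.6, -0.9, -0.3]
width: 0.355
```

```bash
python3 -c "
from h import *
lev();platter()"
```

```text
t 3.97 tcp r mm 154.4 lever-equiv deg 29.0 z 0.0753 yang-tangent 4.2 tilt [-0.017 -0.004] F [-1.6 -0.9 -0.3]
top 6 round raw -70.4 all-fit -70.7 fill [0.63 0.66 0.91 0.62 0.68 0.66] round pos [0.5267 0.0719]
scene 6 round raw -71.0 all-fit -70.8 fill [0.59 0.65 0.61 0.64 0.61 0.84] round pos [0.528  0.0698]
```

Call:
servo_tool(targets="0 0 -0.03 -1 8 0 30; 0 0 -0.03 -1 8 0 30; 0 0 -0.03 -1 8 0 30; 0 0 0 0 0 0 30")

```text
time: 4.4
tool_pos: [0.592, -0.1394, 0.0746]
tcp_rot: [-1.831, -2.529, 0.026]
wrist_force: [-1.8, -2.0, 0.3]
width: 0.354
```

```bash
python3 -c "
from h import *
lev();platter()"
```

```text
t 4.4 tcp r mm 154.5 lever-equiv deg 36.2 z 0.0746 yang-tangent 2.0 tilt [-0.025 -0.002] F [-1.8 -2.   0.3]
top 6 round raw -63.8 all-fit -64.0 fill [0.65 0.67 0.92 0.63 0.63 0.62] round pos [0.5194 0.069 ]
scene 6 round raw -64.2 all-fit -64.0 fill [0.59 0.62 0.6  0.62 0.63 0.83] round pos [0.5209 0.067 ]
```

Call:
servo_tool(targets="0 0 -0.03 -2 7 0 30; 0 0.01 -0.03 -2 7 0 30; 0 0 0 0 2 0 30; 0 0 0 0 0 0 30")

```text
time: 4.83
tool_pos: [0.6009, -0.1381, 0.0732]
tcp_rot: [-1.745, -2.564, 0.028]
wrist_force: [-2.7, -0.7, 2.2]
width: 0.35
```

```bash
python3 -c "
from h import *
lev();platter()"
```

```text
t 4.83 tcp r mm 156.0 lever-equiv deg 39.4 z 0.0732 yang-tangent 2.1 tilt [-0.043  0.008] F [-2.7 -0.7  2.2]
top 6 round raw -60.5 all-fit -60.6 fill [0.66 0.91 0.66 0.66 0.66 0.64] round pos [0.5161 0.0672]
scene 6 round raw -60.6 all-fit -61.5 fill [0.61 0.62 0.55 0.62 0.48 0.83] round pos [0.5174 0.0651]
```

Call:
servo_tool(targets="-0.02 -0.01 -0.01 -1 5 0 30; -0.02 0 -0.01 0 5 0 30; 0 0 0 0 0 0 30")

```text
time: 5.18
tool_pos: [0.6014, -0.1379, 0.073]
tcp_rot: [-1.728, -2.598, 0.003]
wrist_force: [-1.8, -0.2, 1.1]
width: 0.351
```

```bash
python3 -c "
from h import *
lev();platter()"
```

```text
t 5.18 tcp r mm 156.0 lever-equiv deg 39.6 z 0.073 yang-tangent 3.1 tilt [-0.019  0.01 ] F [-1.8 -0.2  1.1]
top 6 round raw -60.2 all-fit -60.3 fill [0.65 0.91 0.66 0.64 0.69 0.64] round pos [0.5158 0.067 ]
scene 6 round raw -60.3 all-fit -60.7 fill [0.61 0.62 0.56 0.64 0.65 0.83] round pos [0.5171 0.065 ]
```

Call:
servo_tool(targets="-0.01 0 0 0 7 0 30; -0.01 0 0 0 7 0 30")

```text
time: 5.45
tool_pos: [0.6043, -0.1369, 0.0728]
tcp_rot: [-1.724, -2.597, 0.004]
wrist_force: [-25.2, -14.0, 18.3]
width: 0.354
```

```bash
python3 -c "
from h import *
lev();platter();lev()"
```

```text
t 5.45 tcp r mm 156.1 lever-equiv deg 40.8 z 0.0728 yang-tangent 2.1 tilt [-0.022  0.012] F [-25.2 -14.   18.3]
top 6 round raw -60.0 all-fit -60.1 fill [0.67 0.91 0.66 0.65 0.65 0.64] round pos [0.5156 0.067 ]
scene 6 round raw -60.0 all-fit -60.6 fill [0.61 0.65 0.55 0.62 0.57 0.85] round pos [0.5167 0.0649]
t 5.55 tcp r mm 156.1 lever-equiv deg 40.7 z 0.0728 yang-tangent 2.1 tilt [-0.022  0.012] F [-21.5 -10.7  15.7]
```

Stroke 1 is at its stop: 25 N, and the platter moved from −94° to −60°. I'll return the lever now.

Call:
servo_tool(targets="0 0 0.07 0 -11 0 30; 0 0 0.07 0 -11 0 30; 0 0 0.07 0 -11 0 30; 0 0 0.07 0 -11 0 30; 0 0 0.07 0 -11 0 30; 0 0 0.07 0 -11 0 30; 0 0 0.07 0 -11 0 30; 0 0 0 0 0 0 30")

```text
time: 6.22
tool_pos: [0.5253, -0.1495, 0.0735]
tcp_rot: [-2.337, -2.065, 0.004]
wrist_force: [-3.1, 0.1, -0.3]
width: 0.353
```

```bash
python3 -c "
from h import *
lev();platter();plan([.495,-.141,.072],-20,4,30)"
```

```text
t 6.22 tcp r mm 160.3 lever-equiv deg 11.5 z 0.0735 yang-tangent 1.4 tilt [-0.017  0.016] F [-3.1  0.1 -0.3]
top 6 round raw -60.0 all-fit -60.1 fill [0.67 0.91 0.66 0.66 0.66 0.64] round pos [0.5156 0.067 ]
scene 6 round raw -59.9 all-fit -60.0 fill [0.61 0.65 0.6  0.62 0.6  0.83] round pos [0.5166 0.065 ]
t 6.32 pos [ 0.5271 -0.1499  0.0737] turn left [-0.018 -0.011  0.229] err mm [-32.1   8.9  -1.7] F [-2.1  0.1 -2.3] width 0.354
-0.005 -0.003 0.057 1.2 -8.2 0.6 30; -0.005 -0.003 0.057 0.8 -8.3 0.6 30; -0.005 -0.003 0.057 0.3 -8.3 0.5 30; -0.005 -0.003 0.057 -0.2 -8.3 0.5 30;
```

Call:
servo_tool(targets="-0.005 -0.003 0.057 1 -8.5 0.5 30; -0.005 -0.003 0.057 1 -8.5 0.5 30; -0.005 -0.003 0.057 0.5 -8.5 0.5 30; -0.005 -0.003 0.057 0 -8.5 0.5 30; 0 0 0 0 0 0 30")

```text
time: 6.73
tool_pos: [0.5002, -0.1408, 0.0734]
tcp_rot: [2.567, 1.793, 0.013]
wrist_force: [-2.4, -0.3, -1.5]
width: 0.352
```

```bash
python3 -c "
from h import *
lev();platter()
for n in('top','scene',):
    c=read_camera(n);im=c['image'];cr=im[180:380,80:330] if n=='scene' else im[190:390,290:540]
    cv2.imwrite(f'pics/{n}6.png',cv2.resize(cr[:,:,::-1],None,fx=3,fy=3))"
```

```text
t 6.73 tcp r mm 157.5 lever-equiv deg 2.0 z 0.0734 yang-tangent -2.1 tilt [ 0.013 -0.003] F [-2.4 -0.3 -1.5]
top 6 round raw -60.0 all-fit -60.1 fill [0.67 0.91 0.66 0.64 0.66 0.64] round pos [0.5156 0.067 ]
scene 6 round raw -59.9 all-fit -60.0 fill [0.6  0.65 0.6  0.62 0.6  0.84] round pos [0.5165 0.065 ]
```

View pics/scene6.png

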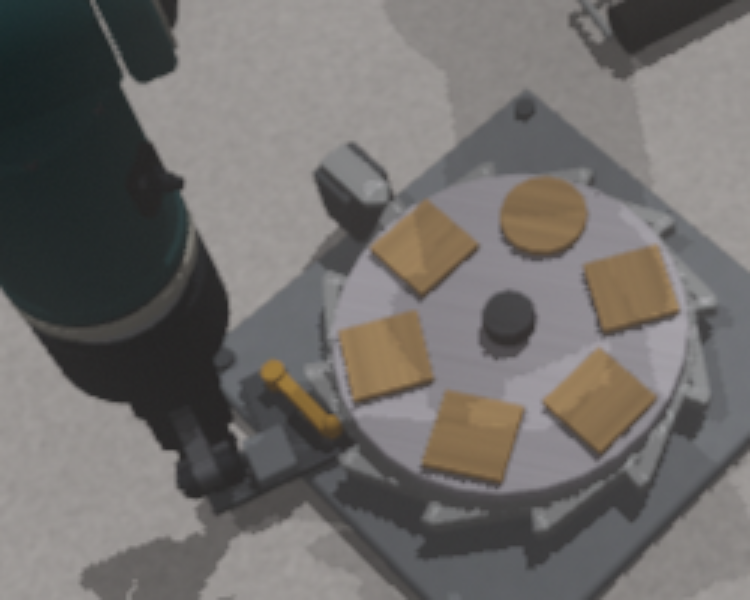

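View pics/top6.png

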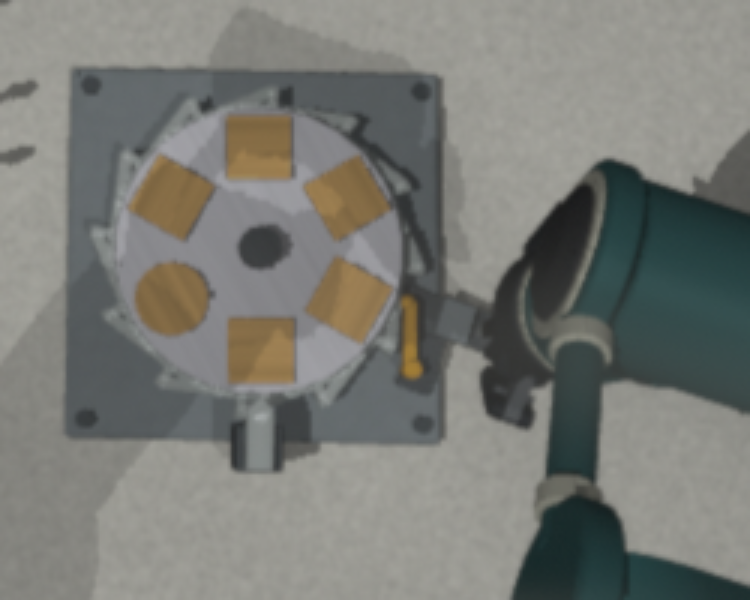

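The platter reads −60° and is visible in both views. The lever still presses slightly (−2.4 N), so I'll back off a little more until it is at rest.

Call:
servo_tool(targets="-0.013 0 0 -1 -5 0 30; 0 0 0 0 -2 0 30; 0 0 0 0 0 0 30")

```text
time: 7.18
tool_pos: [0.4972, -0.1405, 0.0743]
tcp_rot: [2.551, 1.79, 0.031]
wrist_force: [0.4, -0.1, 0.7]
width: 0.351
```

```bash
python3 -c "
from h import *
lev()
c=read_camera('scene');im=c['image'];cr=im[180:380,80:330]
cv2.imwrite(f'pics/scene7.png',cv2.resize(cr[:,:,::-1],None,fx=3,fy=3))"
```

```text
t 7.18 tcp r mm 158.2 lever-equiv deg 0.9 z 0.0743 yang-tangent -0.8 tilt [ 0.031 -0.009] F [ 0.4 -0.1  0.7]
```

View pics/scene7.png

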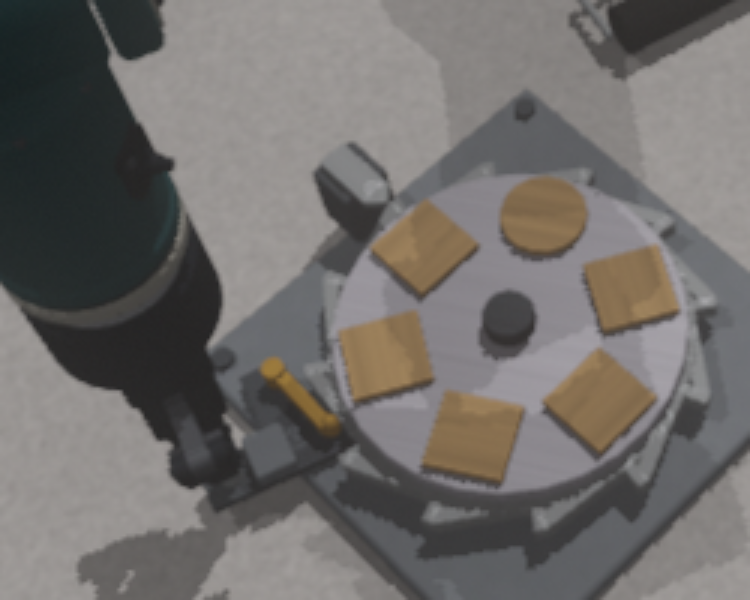

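Force is zero and the pawl at (272,370) matches its rest position, so the lever is at rest. Starting stroke 2.

Call:
servo_tool(targets="0.03 0 -0.07 0 11 0 30; 0 0 -0.07 0 12 0 30; 0 0 -0.07 0 12 0 30; 0 0 -0.07 0 12 0 30; 0 0 -0.065 0 12 0 30; 0 0 -0.065 0 12 0 30; 0 0 -0.065 0 12 0 30; 0 0 -0.06 0 11 0 30")

```text
time: 7.9
tool_pos: [0.5814, -0.1472, 0.0719]
tcp_rot: [-1.959, -2.427, 0.012]
wrist_force: [-5.6, 0.0, 3.9]
width: 0.353
```

```bash
python3 -c "
from h import *
lev();platter()"
```

```text
t 7.9 tcp r mm 159.5 lever-equiv deg 31.7 z 0.0719 yang-tangent 0.5 tilt [-0.023  0.008] F [-5.6  0.   3.9]
top 6 round raw -39.1 all-fit -38.8 fill [0.65 0.9  0.65 0.65 0.68 0.65] round pos [0.4971 0.0512]
scene 6 round raw -37.5 all-fit -37.9 fill [0.61 0.65 0.6  0.57 0.62 0.84] round pos [0.4977 0.0484]
```

Call:
servo_tool(targets="-0.01 0 -0.06 0 11 0 30; -0.01 0 -0.05 0 10 0 30; 0 0 -0.04 0 8 0 30; 0 0 0 0 7 0 30; 0 0 0 0 7 0 30")

```text
time: 8.42
tool_pos: [0.6048, -0.1407, 0.0703]
tcp_rot: [-1.763, -2.556, 0.029]
wrist_force: [-22.2, -9.0, 15.7]
width: 0.352
```

```bash
python3 -c "
from h import *
lev();platter()"
```

```text
t 8.42 tcp r mm 159.7 lever-equiv deg 40.4 z 0.0703 yang-tangent 0.4 tilt [-0.041  0.005] F [-22.2  -9.   15.7]
top 6 round raw -30.4 all-fit -30.1 fill [0.93 0.66 0.65 0.67 0.64 0.64] round pos [0.4915 0.0428]
scene 6 round raw -29.4 all-fit -28.7 fill [0.63 0.64 0.6  0.29 0.58 0.84] round pos [0.4927 0.0408]
```

Stroke 2 is at its stop: 22 N, platter at −30°. Returning the lever.

Call:
servo_tool(targets="-0.02 0 0.07 0 -11 -1 30; 0 0 0.07 0 -11 -1 30; 0 0 0.07 0 -11 -1 30; 0 0 0.07 0 -11 0 30; 0 0 0.07 0 -11 0 30; 0 0 0.07 0 -11 0 30; 0 0 0.07 0 -11 0 30; 0 0 0.06 0 -9 0 30")

```text
time: 9.18
tool_pos: [0.5109, -0.1532, 0.0747]
tcp_rot: [-2.443, -1.936, 0.021]
wrist_force: [-1.5, 0.8, 0.3]
width: 0.348
```

```bash
python3 -c "
from h import *
lev();plan([.494,-.141,.074],-20,4,30)"
```

```text
t 9.18 tcp r mm 166.6 lever-equiv deg 6.8 z 0.0747 yang-tangent -0.0 tilt [-0.025  0.011] F [-1.5  0.8  0.3]
t 9.18 pos [ 0.5109 -0.1532  0.0747] turn left [-0.027 -0.003  0.118] err mm [-16.9  12.2  -0.7] F [-1.5  0.8  0.3] width 0.348
-0.007 -0.001 0.03 2.0 -4.8 0.3 30; -0.007 -0.001 0.03 1.9 -4.9 0.3 30; -0.007 -0.001 0.03 1.7 -4.9 0.2 30; -0.007 -0.001 0.03 1.6 -5.0 0.2 30;
```

Call:
servo_tool(targets="-0.007 0 0.03 2 -5 0 30; -0.007 0 0.03 2 -5 0 30; -0.007 0 0.03 1.5 -5 0 30; 0 0 0.03 1.5 -6 0 30; 0 0 0 0 -2 0 30; 0 0 0 0 0 0 30")

```text
time: 9.68
tool_pos: [0.4864, -0.1407, 0.0754]
tcp_rot: [-2.592, -1.772, -0.001]
wrist_force: [1.2, 0.1, -0.9]
width: 0.349
```

```bash
python3 -c "
from h import *
lev();platter()
c=read_camera('scene');im=c['image'];cr=im[180:380,80:330]
cv2.imwrite(f'pics/scene8.png',cv2.resize(cr[:,:,::-1],None,fx=3,fy=3))"
```

```text
t 9.68 tcp r mm 162.3 lever-equiv deg -2.7 z 0.0754 yang-tangent 1.4 tilt [-0.     0.002] F [ 1.2  0.1 -0.9]
top 6 round raw -30.3 all-fit -30.1 fill [0.93 0.65 0.65 0.67 0.64 0.69] round pos [0.4914 0.0427]
scene 6 round raw -29.5 all-fit -30.1 fill [0.64 0.62 0.6  0.56 0.59 0.83] round pos [0.4925 0.041 ]
```

View pics/scene8.png

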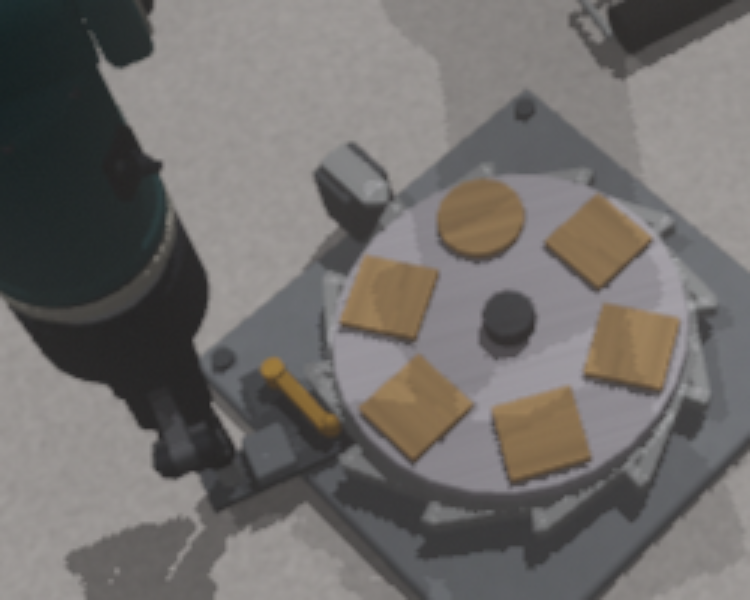

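The lever is at rest again, with the pawl at the same pixel, and the platter is at −30°. The round blank, at (480,217), is one tooth short of the pointer. This is the last stroke.

Call:
servo_tool(targets="0 0 -0.06 0 12 0 30; 0 0 -0.07 0 12 0 30; 0 0 -0.07 0.5 12 0 30; 0 0 -0.07 0.5 12 0 30; 0 0 -0.07 0.5 12 0 30; 0 0 -0.065 0.5 12 0 30; 0 0 -0.065 0 12 0 30; 0 0 -0.065 0 12 0 30")

```text
time: 10.5
tool_pos: [0.574, -0.1512, 0.0718]
tcp_rot: [-1.986, -2.402, 0.018]
wrist_force: [-5.6, 0.9, 2.8]
width: 0.35
```

```bash
python3 -c "
from h import *
lev();platter()"
```

```text
t 10.5 tcp r mm 162.1 lever-equiv deg 28.9 z 0.0718 yang-tangent 2.0 tilt [-0.027  0.007] F [-5.6  0.9  2.8]
top 6 round raw -12.3 all-fit -11.7 fill [0.92 0.67 0.66 0.61 0.65 0.67] round pos [0.484  0.0232]
scene 6 round raw -9.5 all-fit -10.5 fill [0.61 0.65 0.62 0.64 0.82 0.6 ] round pos [0.4852 0.0197]
```

Call:
servo_tool(targets="-0.01 0 -0.05 0 11 0 30; -0.01 0 -0.05 0 10 0 30; -0.01 0 -0.04 0 8 0 30; 0 0 -0.02 0 7 0 30; 0 0 0 0 7 0 30; 0 0 0 0 7 0 30")

```text
time: 11.1
tool_pos: [0.6061, -0.1432, 0.0692]
tcp_rot: [-1.785, -2.546, 0.021]
wrist_force: [-24.5, -10.0, 17.8]
width: 0.35
```

```bash
python3 -c "
from h import *
lev();platter()"
```

```text
t 11.1 tcp r mm 162.5 lever-equiv deg 40.6 z 0.0692 yang-tangent -0.6 tilt [-0.034  0.008] F [-24.5 -10.   17.8]
top 6 round raw -0.8 all-fit -0.1 fill [0.93 0.66 0.66 0.65 0.65 0.64] round pos [0.4826 0.01  ]
scene 6 round raw -3.9 all-fit -1.2 fill [0.61 0.65 0.53 0.62 0.69 0.57] round pos [0.488  0.0131]
```

Stroke 3 is at its stop: 24 N, platter at about 0° in the top view. The arm partly hides the scene view here. Returning and letting go.

Call:
servo_tool(targets="-0.02 0 0.07 0 -11 -1 30; 0 0 0.07 0 -11 -1 30; 0 0 0.07 0.5 -11 -1 30; 0 0 0.07 0.5 -11 0 30; 0 0 0.07 0.5 -11 0 30; 0 0 0.07 0.5 -11 0 30; 0 0 0.07 0.5 -11 0 30; 0 0 0.06 0.5 -9 0 30")

```text
time: 11.87
tool_pos: [0.5129, -0.1514, 0.0719]
tcp_rot: [-2.458, -1.917, 0.016]
wrist_force: [-1.9, -0.5, 0.2]
width: 0.355
```

```bash
python3 -c "
from h import *
lev();plan([.494,-.141,.074],-20,4,30)"
```

```text
t 11.87 tcp r mm 164.4 lever-equiv deg 7.3 z 0.0719 yang-tangent -1.4 tilt [-0.023  0.012] F [-1.9 -0.5  0.2]
t 11.87 pos [ 0.5129 -0.1514  0.0719] turn left [-0.026 -0.005  0.103] err mm [-18.9  10.4   2.1] F [-1.9 -0.5  0.2] width 0.355
-0.006 -0.001 0.026 1.4 -5.2 -0.4 30; -0.006 -0.001 0.026 1.2 -5.3 -0.4 30; -0.006 -0.001 0.026 1.1 -5.3 -0.5 30; -0.006 -0.001 0.026 1.0 -5.3 -0.5 30;
```

Call:
servo_tool(targets="-0.006 0 0.026 1.5 -5 -0.5 30; -0.006 0 0.026 1 -5 -0.5 30; -0.006 0 0.026 1 -5 -0.5 30; 0 0 0.02 1 -5 0 30; 0 0 0 0 0 0 36; 0 0 0 0 0 0 45; 0 0 0 0 0 0 45")

```text
time: 12.45
tool_pos: [0.4908, -0.1412, 0.0729]
tcp_rot: [-2.58, -1.777, 0.001]
wrist_force: [0.5, 0.3, 0.2]
width: 0.531
```

```bash
python3 -c "
from h import *
lev();platter();plan([.495,-.141,.074],-20,1,45)
c=read_camera('scene');im=c['image'];cr=im[180:380,80:330]
cv2.imwrite(f'pics/scene9.png',cv2.resize(cr[:,:,::-1],None,fx=3,fy=3))"
```

```text
t 12.45 tcp r mm 161.1 lever-equiv deg -1.2 z 0.0729 yang-tangent 0.3 tilt [-0.005  0.007] F [0.5 0.3 0.2]
top 6 round raw -0.7 all-fit -0.1 fill [0.92 0.65 0.65 0.65 0.66 0.64] round pos [0.4825 0.0098]
scene 6 round raw 0.7 all-fit -360.2 fill [0.61 0.65 0.6  0.62 0.83 0.57] round pos [0.4836 0.0082]
t 12.55 pos [ 0.4911 -0.1413  0.0729] turn left [-0.007 -0.004 -0.015] err mm [3.9 0.3 1.1] F [0.9 0.2 0.6] width 0.527
-0.007 -0.004 -0.015 1.6 3.6 -1.1 45;
```

View pics/scene9.png

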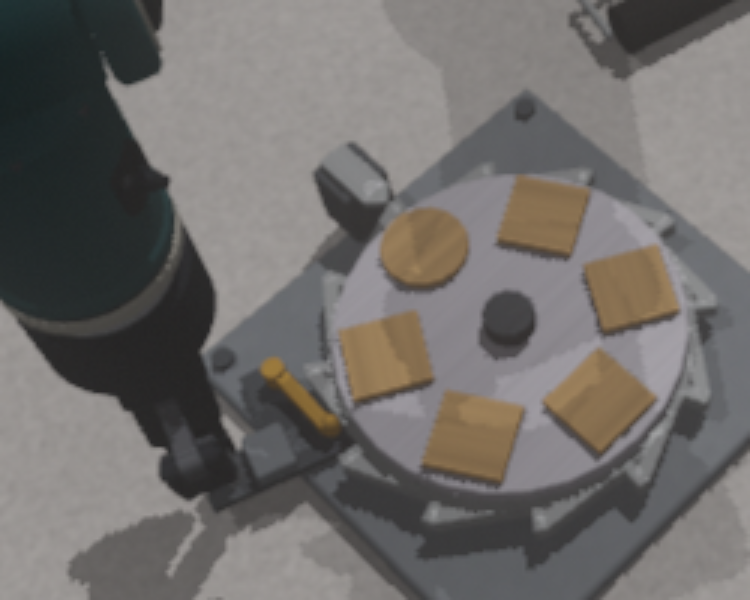

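The round blank at (424,246) stands at the pointer, and the lever is back at rest with nothing touching it. I'll lift straight up and clear.

Call:
servo_tool(targets="0 0 0 1 3 -5 45; 0 0 0 0 0 -20 45; 0 0 0 0 0 -25 45; 0 0 0 0 0 -25 45; 0 0 0 0 0 -25 45; 0 0 0 0 0 -25 45; 0 0 0 -20 0 0 45; 0 0 0 0 0 0 45")

```text
time: 13.27
tool_pos: [0.4902, -0.1615, 0.2048]
tcp_rot: [-2.578, -1.779, 0.003]
wrist_force: [0.6, 0.6, -1.1]
width: 0.531
```

```bash
python3 -c "
from h import *
lev();platter()
c=read_camera('scene');cv2.imwrite('pics/scene10.png',c['image'][:,:,::-1])
c=read_camera('top');im=c['image'];cv2.imwrite('pics/top10.png',cv2.resize(im[150:400,190:540,::-1],None,fx=2.2,fy=2.2))"
```

```text
t 13.27 tcp r mm 180.4 lever-equiv deg 1.0 z 0.2048 yang-tangent -1.8 tilt [-0.007  0.007] F [ 0.6  0.6 -1.1]
top 6 round raw -0.8 all-fit -0.1 fill [0.93 0.66 0.65 0.65 0.65 0.64] round pos [0.4825 0.0099]
scene 6 round raw 0.7 all-fit -360.2 fill [0.6  0.62 0.6  0.62 0.83 0.58] round pos [0.4836 0.0082]
```

View pics/scene10.png

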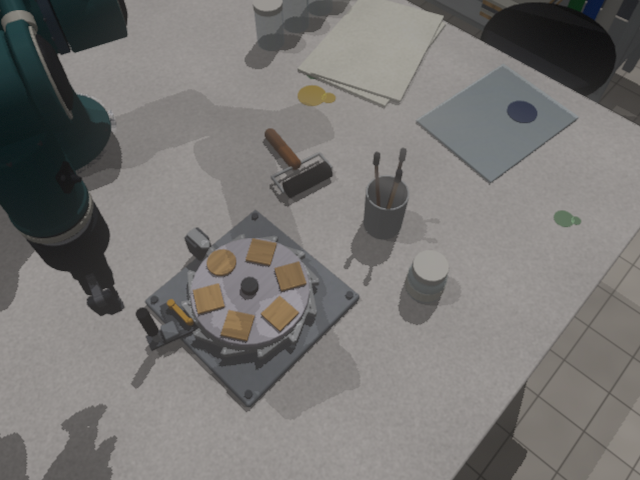

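View pics/top10.png

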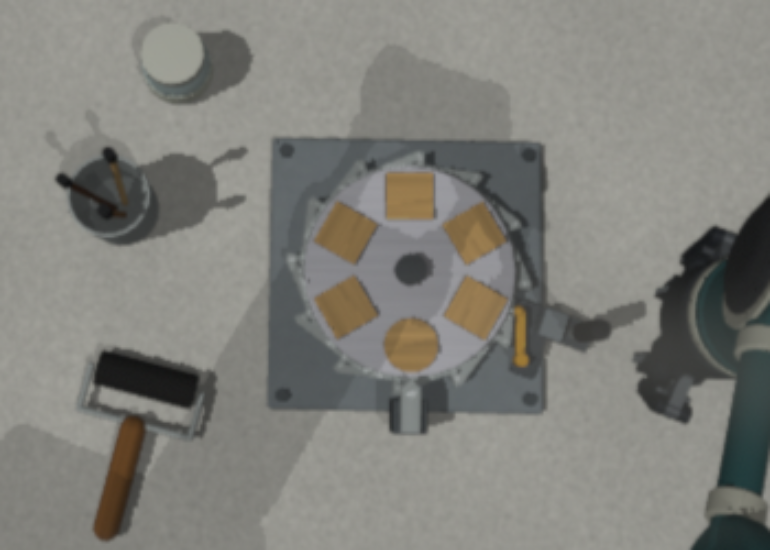

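The round blank sits at the pointer, at (411,345) above (408,395) in the top view. The lever handle is back at its starting pixel, (148,322) in the scene view, and the jar, pot and roller haven't moved. Handing in.

```bash
python3 -c "
from workcell import finish_job
print(finish_job())"
```

```text
the job is handed in; nothing more can be done
None
```

The round blank now stands at the steel pointer, and the job was handed in at about 13.4 s of the 62 s allowed. It took three full lever strokes, with the open fingers placed loosely around the black handle.

- **Strokes:** each one went to the lever's stop, where the wrist force rose to about 30 N. The platter moved −94° → −60° → −30° → 0°. The first stroke moved 34° because the start lay within 8° of a tooth. The lever was back at rest after each stroke.
- **Platter angle at the end:** fitting all six blanks gives −0.1° from the top camera and −0.2° from the scene camera (printed as −360.2°). The round blank on its own reads −0.8° and +0.7°, which is within calibration error.
- **Lever and bystanders:** the lever is back at its starting position and the gripper is clear above it. The jar, brush pot and ink roller look unmoved in the pictures.
- **One disagreement:** at the end of the last stroke the scene camera read −1.2° for all six blanks and −3.9° for the round one. The arm was partly hiding the platter then, and both readings came right once it moved away.

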